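# Fit the pan on the postal scale and present the check weight with the tongs

## Robot

A 6-joint arm with a two-finger parallel gripper is mounted at the origin on the work surface; the furniture and walls round the work are solid. World frame = base frame: x ahead of the robot, y to its left, z up, the work surface at z = 0. Lengths are in m, angles in rad, forces in N, time in s.
With the tool pointing down it reaches from about 0.25 to 0.775 m from the base axis. Payload 4 kg.
Tool frame: the origin (TCP) lies midway between the tips of the shut fingers; the grasp point (between the pads) lies 19 mm behind it (robot.tcp_to_grasp is the distance from the TCP to the grasp point, in m); z points along the fingers, y is the line along which they close (so a half turn about z gives the same grasp; the last joint's range is limited). The gripper opens to 94 mm and grips with 3 to 60 N. Pads are 16 mm wide; open, the fingers measure 119 mm over their backs; the gripper's body (75 mm by 177 mm) begins 78 mm behind the grasp point.
Start: joints at [1.187, 0.087, 1.371, -0, 1.684, -0.103], TCP at [0.152, 0.528, 0.179] pointing down, gripper open.
Joint ranges: [-3.1, 3.1], [-0.76, 2.03], [0.27, 2.55], [-1.08, 4.22], [0.17, 2.65], [-2.57, 2.57]. Speed limits (rad/s): [2.79, 2.79, 3.14, 3.14, 3.14, 3.14].

## Interface

Orientations are given as [roll, pitch, yaw] about the fixed x, y, z axes, in that order (R = Rz(yaw) Ry(pitch) Rx(roll)).
In Python, from bench import robot, viewer gives the robot as it stands. The module is installed in compiled form; this text tells all that it offers.
- The arm moves only by the shell command python3 -m handwheel 'ROWS' [OPENING]. ROWS is JSON, a list of rows, each a list of 6 numbers: the shift along the tool's x, y, z in units of 0.2 m (1.0 is 0.2 m), then the turn, a rotation vector about the tool's x, y, z in units of 30 degrees (1.0 is 30 degrees). In form: [[x, y, z, wx, wy, wz], ...]. A call has 1 to 10 rows; each row is the pose to reach, as a shift and turn from the pose commanded when the call began, along the tool's axes at that moment; what a row does not reach only later rows make up. A row lasts 1/12 s, in which the tool goes at most 41.7 mm and 7.16 degrees, less where a joint would pass 70% of its speed; a pose out of reach is approached as far as the arm can. A call with a number of a shift or a turn outside -1 to 1 is refused whole. A call with a gripper value outside its range is refused whole. OPENING is the gripper's target within -1 to 1 (shut at 1, half-way at 0, fully open at -1), set as the call begins (- or left out, the last holds). The fingers move at their own pace and stop on an object; the grip force is fixed at half the most. Time passes only in rows, so rows that repeat a pose let the fingers close. It gives the time, the measured TCP pose, the force, the opening and the grip force at its end, in the units of the state.
- robot.get_obs(): the state, without advancing time (a new reading comes with each control period).
- viewer.snapshot(name): name is "scene" or "top" or "wrist"; returns the picture (420x560x3 uint8, red, green, blue); there is no depth.
- viewer.calibration(name): a dict with "fx", "fy", "cx", "cy" (pixels), "R" (3x3) and "t" (3): a world point X has camera coordinates R X + t. Camera axes: x right, y down, z forward; pixel columns grow to the right and rows downward; lengths in m; the calibration is good to about 2 mm. A picture is of the moment at which its call begins: read the wrist's pose just before it. calibration takes no time and is no camera call; for the wrist camera it gives the pose at the moment of the call.
- robot.close_job(): hands the job in; it is judged then, once.
The state is a dict: "time": time; "joint_positions": joint angles; "qvel": joint speeds; "joint_torque": joint torques, N m; "tool_pos": TCP position; "ee_rot": TCP orientation; "wrist_force": force on the tool from outside, world axes, zero at the start; "wrist_torque": the same for the moment, N m; "width": finger opening in m; "finger_force": force on a finger pad.
Only numpy, scipy, OpenCV 4.12 (cv2) and the standard library are available. Lean on these libraries where they do the work, as an engineer would, in place of code of your own. Each camera call takes 0.05 s, during which the arm holds its last target. There are 200 camera calls.

## Task

Fit the loose weighing pan onto the postal scale so that both locating pins come up through its holes and it lies flush, and let go of it. Then pick up the spring tongs, close them on the larger of the two check weights and hold that weight lifted, upright and still about 4 cm above the middle of the fitted pan; the program finishes while the weight is still held there in the tongs. Never touch either weight with the gripper itself, leave the small weight standing where it is, and keep the pan seated.

Things in the scene. Friction and masses are not known exactly. Their poses are not given: they have to be found in the camera images.
- scale: Grey postal scale, fixed, 170 (x) x 130 (y) x 34 mm; origin at the centre of its underside, z up; display and two keys on top at its -x end. A platform 118 x 48 mm on it, top 40 mm above the desk, bears two steel locating pins, 8 mm in diameter, 15 mm high (top 5 mm tapered to 3 mm), 96 mm apart along the scale's x.
- scale_seat (a point): Centre of the platform's top face (18 mm from the scale's origin along its +x, 40 mm above the desk), midway between the pins; axes as the scale's. The fitted pan's origin comes to lie here.
- pan: Loose dark steel pan on the desk, 130 (x) x 60 (y) mm, 0.15 kg: plate 5 mm thick, both long edges turned up to 20 mm (walls 3 mm), to be gripped across its 60 mm width from above. Two through holes, 12 mm in diameter, at x = -48 and +48 mm on its centre line. Origin at the centre of its underside, z up. It fits either way round.
- tongs: Steel spring tongs lying flat, 160 mm long, 20 mm high, 0.1 kg. Origin at the rear hub's underside, x to the jaws, z up. Two arms with upright black grip panels (x 48 to 102 mm, z 0 to 20) and V jaws 16 mm high (z 2 to 18). Width over the panels at the grip point: 64 mm open, 36 mm with the jaws closed on the large weight. The jaws gape about 65 mm when open.
- tongs_grip (a point): Point on the tongs' centre line midway between the grip panels, 75 mm ahead of the origin and 10 mm above the underside, near the centre of mass; axes as the tongs'.
- tongs_jaw (a point): Point on the centre line between the two V jaws, 145 mm ahead of the tongs' origin and 10 mm above the underside; the axis of a gripped weight comes to lie here.
- tongs_left (a joint): Closing angle of the left arm (the right moves alike): 0 sprung open, about 0.19 rad closed on the large weight, 0.36 end of travel. Springs push the panels apart with 7 N at 0, rising to 9 N at 0.19; 6 to 10 mm of squeeze carries the open tongs, 25 N or more holds the weight firmly.
- weight_large: The larger brass check weight, 0.10 kg: a plain cylinder 26 mm in diameter and 26 mm high with a small knob on top, 38 mm in all. Origin at the centre of its underside, z up. Stands on the desk.
- weight_small: The smaller brass check weight: cylinder 18 mm in diameter, 16 mm high, 25 mm with its knob. Origin at the centre of its underside. To be left standing.
Mind the look-alikes: they are no part of the job. Of the things shaped like the pan, the steel one is meant.

How it is judged:
On the way, in this order (a step that is already met when the one before it is completed fails the run):
1. the pan lies flush on the scale's platform over both pins and is let go (z of pan in the frame of scale_seat between -0.0025 and 0.0025 m and horizontal distance between pan and scale_seat below 0.005 m and angle between the x axis of pan and the x axis of scale, either way round below 0.08 rad and angle between the z axis of pan and the z axis of scale, either way round below 0.04 rad and contact force between the fingers and pan below 0.05 N), for 0.2 s.
2. the large weight is lifted off the desk in the tongs (contact force between each of weight_large, the fingers and tongs above 0.5 N and contact force between weight_large and pan below 0.05 N and contact force between weight_large and scale below 0.05 N and angle between weight_large's own z axis and vertical below 0.35 rad and height (world z) of weight_large above 0.02 m), for 0.2 s.
At the end, for the whole second after the job is handed in: Pan flush on the platform (2.5 mm high, 5 mm sideways, 0.08 rad). Gripper holds the tongs, the tongs the large weight: still, upright within 0.35 rad, within 25 mm of the platform centre, underside 20-75 mm above it; weight and tongs clear of pan and scale. Small weight within 20 mm of its start (all of step 1 and contact force between each of weight_large, the fingers and tongs above 0.5 N and contact force between each of weight_large, tongs and pan below 0.05 N and contact force between each of weight_large, tongs and scale below 0.05 N and angle between weight_large's own z axis and vertical below 0.35 rad and horizontal distance between weight_large and scale_seat below 0.025 m and z of weight_large in the frame of scale_seat between 0.02 and 0.075 m and linear speed of weight_large below 0.03 m/s and angle between weight_small's own z axis and vertical below 0.15 rad and distance of weight_small from where it was at the start of the episode below 0.02 m); the arm keeps its last pose, push and grip.
It fails at once if the gripper touches the large weight (contact force between the fingers and weight_large above 0.3 N).
It fails at once if the gripper touches the small weight (contact force between the fingers and weight_small above 0.3 N).
It fails at once if the small weight is pushed away or knocked over (distance of weight_small from where it was at the start of the episode above 0.02 m or angle between weight_small's own z axis and vertical above 0.5 rad).
It fails at once if the large weight is knocked over (angle between weight_large's own z axis and vertical above 0.6 rad).
It also fails if it takes over 72 s, if anything falls off the work surface, if the arm or the gripper's body presses on something with over 40 N, if the wrist force passes 120 N, or if a joint passes its speed limit or range.

## Working session

There is one attempt and no reset: what is moved stays moved. The work goes in short steps, Python scripts to look and compute and a shell command to move; the robot and the scene stay as the last step left them, time stands still between calls to the robot, and variables do not carry over. Pictures are saved under pics/ and viewed, at most 10 in all, crops included, and the job is handed in when it is done.

```bash
mkdir -p pics
cat > h.py <<'E'
import numpy as np, cv2
from bench import robot, viewer
def save(n,f,s=1.4,crop=None):
    im=viewer.snapshot(n)[:,:,::-1]
    if crop: im=im[crop[1]:crop[3],crop[0]:crop[2]]
    cv2.imwrite(f,cv2.resize(im,None,fx=s,fy=s,interpolation=cv2.INTER_CUBIC))
def px2w(c,u,v,z):
    R=np.array(c["R"]);t=np.array(c["t"]);d=R.T@np.array([(u-c["cx"])/c["fx"],(v-c["cy"])/c["fy"],1]);o=-R.T@t
    return o+d*(z-o[2])/d[2]
def w2px(c,X):
    p=np.array(c["R"])@np.array(X)+np.array(c["t"]);return np.array([c["fx"]*p[0]/p[2]+c["cx"],c["fy"]*p[1]/p[2]+c["cy"]])
E
python3 - <<'E'
from h import *
print(robot.get_obs())
save("top","pics/top.png");save("scene","pics/scene.png")
for n in("top","scene","wrist"):print(viewer.calibration(n))
E
```

```text
{'time': 0.0, 'joint_positions': array([ 1.18687839e+00,  8.79247903e-02,  1.37222555e+00, -2.98131337e-05,
        1.68361345e+00, -1.03112778e-01]), 'qvel': array([ 0.00100699, -0.00087222, -0.00099319,  0.00092158,  0.00147025,
        0.00011888]), 'joint_torque': array([ 1.92591098e-03, -3.40176451e+01, -3.02432513e+01,  7.18710688e-02,
        3.29413265e-02, -1.76400563e-04]), 'tool_pos': array([0.15221517, 0.52788731, 0.17823533]), 'ee_rot': array([-3.13943000e+00, -1.94001315e-04,  2.86078396e+00]), 'wrist_force': array([-0.53296369,  0.66426978, -0.39005856]), 'wrist_torque': array([-0.00295305, -0.02230912,  0.07486195]), 'finger_force': 0.0, 'width': 0.09388909192762658}
{'fx': 402.88581107058263, 'fy': 402.88581107058263, 'cx': 278.96181022466646, 'cy': 209.03232324336662, 'R': array([[ 0.01682824, -0.99983951, -0.00614543],
       [-0.9893127 , -0.01576011, -0.14495516],
       [ 0.14483504,  0.00851909, -0.98941914]]), 't': array([0.01877607, 0.40298778, 1.08983079])}
{'fx': 469.6582391307906, 'fy': 469.6582391307906, 'cx': 284.85033431476745, 'cy': 204.62371333712179, 'R': array([[ 0.98859186, -0.15055348,  0.00444799],
       [-0.12863192, -0.85927323, -0.49507913],
       [ 0.07835792,  0.48885904, -0.86883651]]), 't': array([-0.39073513,  0.08656167,  1.26313381])}
{'fx': 361.0246704932605, 'fy': 361.0246704932605, 'cx': 272.7041627017154, 'cy': 207.22398617269758, 'R': array([[ 0.27721324,  0.96080721, -0.00152754],
       [ 0.9292886 , -0.2677149 ,  0.25446302],
       [ 0.24408096, -0.07196004, -0.9670813 ]]), 't': array([-0.54935022, -0.02694999,  0.39137246])}
```

View pics/top.png

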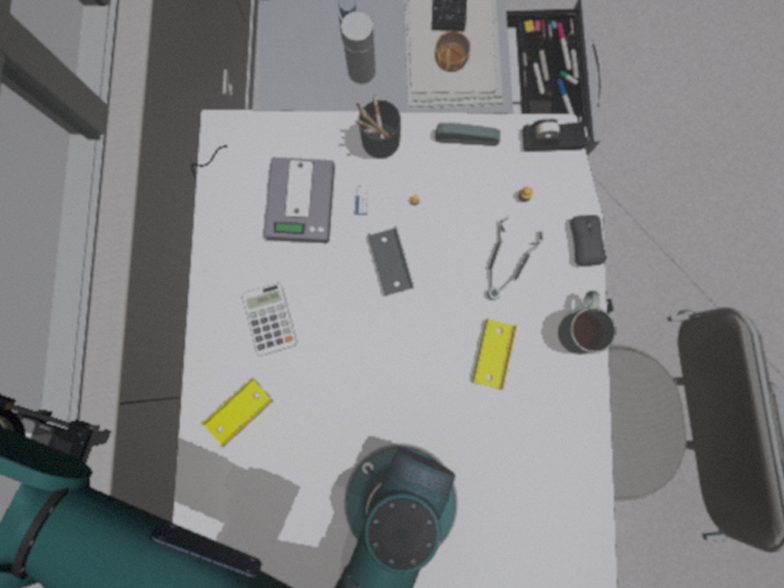

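View pics/scene.png

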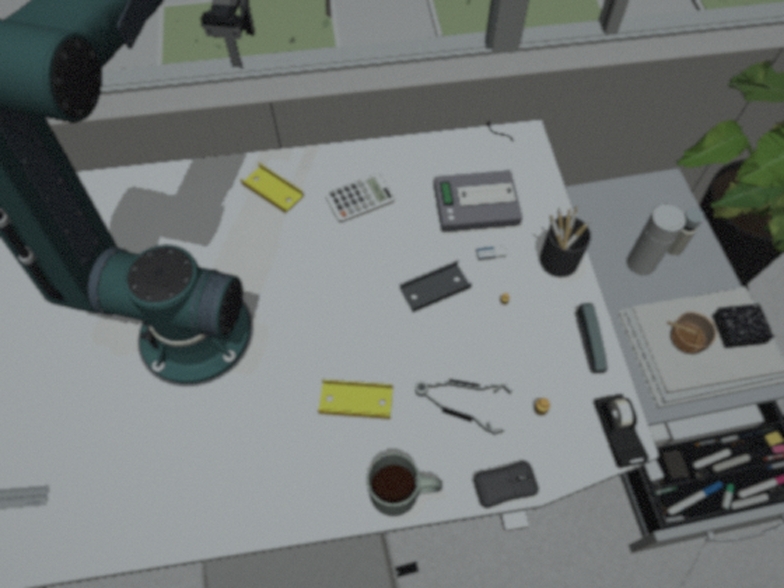

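The top view shows these candidates:
- **Pan-shaped:** a dark one at (390,262) and yellow ones at (495,353) and (237,412). The dark grey one fits the steel pan.
- **Weights:** one at (526,193), which is bigger, and one at (415,200), which is smaller.
- **Tongs:** hub at (493,293), jaws at about (522,230).
- **Scale:** around (299,200).

I'll confirm with one enlarged crop.

Run:
```python
from h import *
save("top","pics/crop.png",3,(180,100,440,290))
```

```text
(no output)
```

View pics/crop.png

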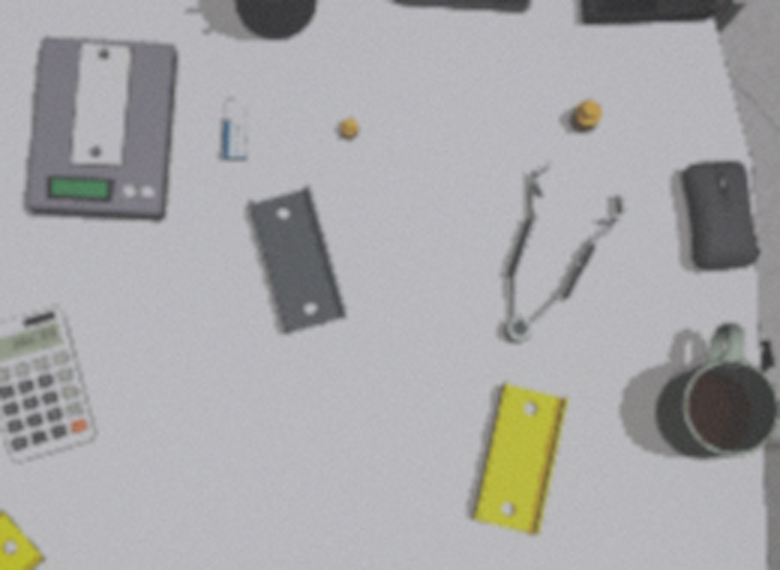

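The crop confirms the dark grey steel pan, with holes at (284,213) and (310,309). Pins are at (104,54) and (95,152), the tongs' hub at (516,329), and the jaws at (534,178) and (615,205). The large weight is at (587,115) and the small one at (348,128).

```bash
cat >> h.py <<'E'
def togo(X,yaw):
    "rows units from current pose to tcp X with tool pointing down at yaw (fingers close along tool y); returns shift, turn"
    from scipy.spatial.transform import Rotation as Ro
    o=robot.get_obs();R=Ro.from_euler('xyz',o["ee_rot"]);best=None
    for k in(0,np.pi):
        T=Ro.from_euler('xyz',[np.pi,0,yaw+k]);w=(R.inv()*T).as_rotvec()
        if best is None or np.linalg.norm(w)<np.linalg.norm(best):best=w
    s=R.inv().apply(np.array(X)-o["tool_pos"])
    return np.round(s/.2,3),np.round(np.degrees(best)/30,3)
E
python3 - <<'E'
from h import *
c=viewer.calibration("top")
g=lambda u,v,z:px2w(c,180+u/3-.33,100+v/3-.33,z)
def line(n,a,b):
    d=b-a;print(n,a.round(4),b.round(4),"mid",((a+b)/2).round(4),"len",np.linalg.norm(d).round(4),"yaw",np.arctan2(d[1],d[0]).round(3))
line("pan",g(310,309,.005),g(284,213,.005))
line("pins",g(95,152,.053),g(104,54,.053))
line("tongs",g(516,329,.015),(g(534,178,.018)+g(615,205,.018))/2)
line("gape",g(534,178,.018),g(615,205,.018))
print(g(586,121,.013),g(348,129,.01))
E
```

```text
pan [0.4247 0.0144 0.005 ] [0.5176 0.0408 0.005 ] mid [0.4712 0.0276 0.005 ] len 0.0966 yaw 0.277
pins [0.5611 0.216  0.053 ] [0.6562 0.2115 0.053 ] mid [0.6087 0.2137 0.053 ] len 0.0952 yaw -0.048
tongs [ 0.4071 -0.1789  0.015 ] [ 0.5396 -0.235   0.018 ] mid [ 0.4734 -0.2069  0.0165] len 0.1439 yaw -0.401
gape [ 0.5522 -0.1968  0.018 ] [ 0.527  -0.2732  0.018 ] mid [ 0.5396 -0.235   0.018 ] len 0.0804 yaw -1.889
[ 0.61086668 -0.24838245  0.013     ] [ 0.60044548 -0.01957009  0.01      ]
```

```bash
python3 -c "
from h import *
print(togo([.471,.0276,.15],.277))"
```

```text
(array([-2.225, -1.962,  0.145]), array([-3.000e-03, -1.000e-03, -1.065e+00]))
```

```bash
python3 -m handwheel '[[-1,-0.88,0,0,0,0],[-1,-0.88,0,0,0,0],[-1,-0.88,0,0,0,0],[-1,-0.88,0,0,0,0],[-1,-0.88,0,0,0,0],[-1,-0.88,0,0,0,0],[-1,-0.88,0,0,0,0]]' -1
python3 -m handwheel '[[-1,-0.88,0.14,0,0,0],[-1,-0.88,0.14,0,0,0],[-1,-0.88,0.14,0,0,0],[-1,-0.88,0.14,0,0,0],[-1,-0.88,0.14,0,0,0],[-1,-0.88,0.14,0,0,0],[-1,-0.88,0.14,0,0,0]]'
python3 -m handwheel '[[-0.22,-0.2,0,0,0,-1],[-0.22,-0.2,0,0,0,-1],[-0.22,-0.2,0,0,0,-1],[-0.22,-0.2,0,0,0,-1],[-0.22,-0.2,0,0,0,-1],[-0.22,-0.2,0,0,0,-1],[-0.22,-0.2,0,0,0,-1]]'
python3 - <<'E'
from h import *
import json
print(togo([.471,.0276,.15],.277))
c=viewer.calibration("wrist");json.dump({k:np.array(v).tolist() for k,v in c.items()},open("c.json","w"))
save("wrist","pics/w1.png")
for X in([.4247,.0144,.005],[.5176,.0408,.005]):print(1.4*w2px(c,X))
E
```

```text
time: 0.73
tool_pos: [0.2975, 0.3002, 0.1792]
ee_rot: [-3.14, 0.002, 2.857]
wrist_force: [0.2, 0.3, -0.7]
width: 0.0938
finger_force: 0.0
time: 1.32
tool_pos: [0.4405, 0.0753, 0.1503]
ee_rot: [-3.14, -0.0, 2.856]
wrist_force: [-0.9, 0.8, 0.6]
width: 0.094
finger_force: 0.0
time: 1.9
tool_pos: [0.4702, 0.0288, 0.1511]
ee_rot: [3.141, -0.001, -2.9]
wrist_force: [-0.3, 0.7, 0.2]
width: 0.0944
finger_force: 0.0
(array([-0.002, -0.007,  0.005]), array([ 0.001, -0.001, -0.068]))
[377.24707639 195.95531475]
[382.20748751 329.07542837]
```

View pics/w1.png

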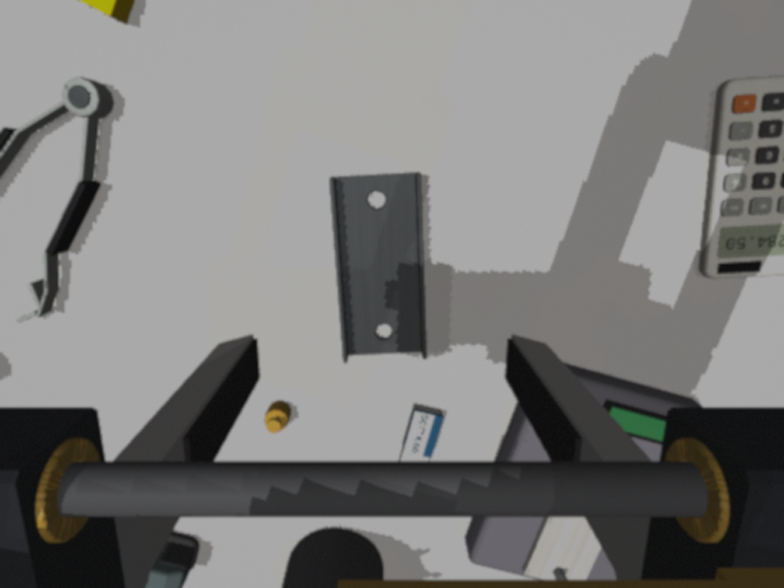

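Wrist view: the pan's holes are at (377,199) and (384,331), within 3 px of the prediction. That's good enough to grasp.

Run:
```python
from h import *
import json
c=json.load(open("c.json"))
a=px2w(c,377/1.4,199/1.4,.004);b=px2w(c,384/1.4,331/1.4,.004);d=b-a
m=(a+b)/2;y=np.arctan2(d[1],d[0]);print(m,y,np.linalg.norm(d))
print(togo([m[0],m[1],.006],y))
```

```text
[0.47295118 0.02863154 0.004     ] 0.29263779008435997 0.09634745667174613
(array([-0.013, -0.004,  0.726]), array([ 0.   , -0.001, -0.097]))
```

```bash
python3 -m handwheel '[[-0.013,-0.004,0.2,0,0,-0.095],[-0.013,-0.004,0.4,0,0,-0.095],[-0.013,-0.004,0.6,0,0,-0.095],[-0.013,-0.004,0.68,0,0,-0.095],[-0.013,-0.004,0.726,0,0,-0.095],[-0.013,-0.004,0.726,0,0,-0.095]]' -1
python3 -m handwheel '[[0,0,0,0,0,0],[0,0,0,0,0,0],[0,0,0,0,0,0],[0,0,0,0,0,0],[0,0,0,0,0,0],[0,0,0,0,0,0]]' 1
```

```text
time: 2.45
tool_pos: [0.4712, 0.0289, 0.0039]
ee_rot: [3.14, -0.004, -2.849]
wrist_force: [0.0, -0.5, -0.2]
width: 0.0941
finger_force: 0.0
time: 2.95
tool_pos: [0.4737, 0.0286, 0.0069]
ee_rot: [-3.141, 0.001, -2.849]
wrist_force: [0.2, 0.1, 0.2]
width: 0.0574
finger_force: 0.0
```

```bash
python3 -m handwheel '[[0,0,0,0,0,0],[0,0,0,0,0,0],[0,0,0,0,0,0]]' 1
```

```text
time: 3.2
tool_pos: [0.4731, 0.0286, 0.0062]
ee_rot: [3.142, 0.0, -2.849]
wrist_force: [-0.4, 0.4, 0.1]
width: 0.0373
finger_force: 0.0
```

Run:
```python
from h import *
a=viewer.snapshot("scene")[130:270,230:370,::-1];b=viewer.snapshot("wrist")[:,:,::-1]
a=cv2.resize(a,(420,420),interpolation=cv2.INTER_CUBIC)
o=np.hstack([a,cv2.resize(b,(378,283))[:, :].repeat(1,0) if 0 else cv2.copyMakeBorder(cv2.resize(b,(378,283)),0,137,0,0,cv2.BORDER_CONSTANT)])
cv2.imwrite("pics/d.png",o);print(robot.get_obs()["width"])
```

```text
0.02939294836283723
```

View pics/d.png

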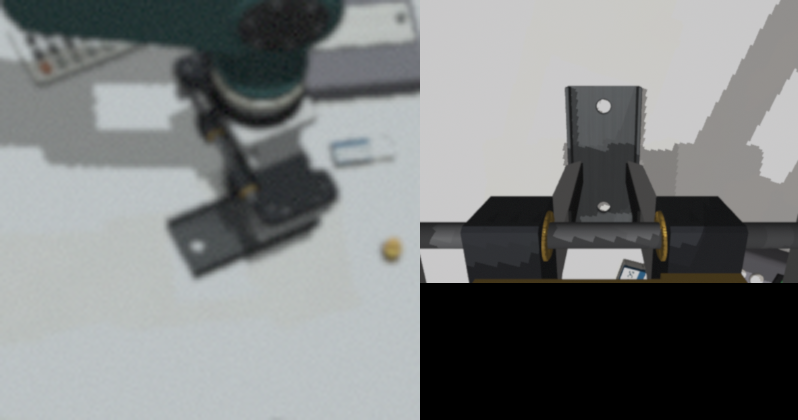

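The pan lies undisturbed, with the fingers closing above or inside the walls rather than on them. I'll work out where the tips really are relative to the TCP.

Run:
```python
from h import *
from scipy.spatial.transform import Rotation as Ro
o=robot.get_obs();c=viewer.calibration("wrist");R=Ro.from_euler('xyz',o["ee_rot"])
print(o["tool_pos"],o["width"],o["wrist_force"],"cam",-np.array(c["R"]).T@c["t"])
w=o["width"]/2
for x in(-.008,.008):
  for z in(0,-.019,-.04,-.06):
    X=o["tool_pos"]+R.apply([x,w,z]);Y=o["tool_pos"]+R.apply([x,-w,z])
    print(x,z,w2px(c,X)*.675+[420,0],w2px(c,Y)*.675+[420,0])
```

```text
[0.47306884 0.02863323 0.0060989 ] 0.02939294836283723 [ 0.75933747  0.73374331 -0.53378631] cam [0.40277028 0.00728554 0.2122757 ]
-0.008 0 [620.41231748 168.92475139] [587.87344637 168.93231095]
-0.008 -0.019 [621.90990093 177.41999968] [586.4080277  177.42874362]
-0.008 -0.04 [623.9179404  188.81087994] [584.44309408 188.82134191]
-0.008 -0.06 [626.29803001 202.31226585] [582.11406372 202.32495696]
0.008 0 [620.71935902 152.02301458] [587.56618592 152.02979536]
0.008 -0.019 [622.27637751 159.12275627] [586.04197202 159.13059033]
0.008 -0.04 [624.37254562 168.68092929] [583.98994338 168.69029501]
0.008 -0.06 [626.8696922  180.06749645] [581.54534322 180.07885706]
```

```bash
cat > snap.py <<'E'
from h import *
import sys
im=viewer.snapshot("wrist")[:,:,::-1];cv2.imwrite("raw_%s.png"%sys.argv[1],im);print(sys.argv[1],robot.get_obs()["width"])
E
python3 -m handwheel '[[0,0,-0.2,0,0,0],[0,0,-0.4,0,0,0],[0,0,-0.4,0,0,0],[0,0,-0.4,0,0,0],[0,0,-0.4,0,0,0],[0,0,-0.4,0,0,0],[0,0,-0.4,0,0,0],[0,0,-0.4,0,0,0]]' 1
python3 snap.py shut
python3 -m handwheel '[[0,0,0,0,0,0],[0,0,0,0,0,0],[0,0,0,0,0,0],[0,0,0,0,0,0],[0,0,0,0,0,0],[0,0,0,0,0,0],[0,0,0,0,0,0],[0,0,0,0,0,0],[0,0,0,0,0,0]]' -0.28
python3 snap.py w60
python3 - <<'E'
from h import *
a=[cv2.imread("raw_%s.png"%n)[180:330,140:410] for n in("shut","w60")]
cv2.imwrite("pics/tips.png",cv2.resize(np.vstack(a),None,fx=2,fy=2,interpolation=cv2.INTER_CUBIC))
from scipy.spatial.transform import Rotation as Ro
o=robot.get_obs();c=viewer.calibration("wrist");R=Ro.from_euler('xyz',o["ee_rot"])
for w in(0,.03):
 for x in(-.008,.008):
  for z in(0,-.019,-.04):
    print(w,x,z,(w2px(c,o["tool_pos"]+R.apply([x,w,z]))-[140,180])*2)
E
```

```text
time: 3.97
tool_pos: [0.4721, 0.0287, 0.0846]
ee_rot: [3.14, -0.003, -2.849]
wrist_force: [0.4, 0.6, 0.1]
width: 0.0006
finger_force: 0.0
shut 0.0003488953408717332
time: 4.77
tool_pos: [0.4732, 0.0286, 0.0862]
ee_rot: [-3.142, 0.0, -2.849]
wrist_force: [0.4, -0.5, -0.0]
width: 0.0569
finger_force: 0.0
w60 0.05902615024814141
0 -0.008 0 [265.6470396  140.58785318]
0 -0.008 -0.019 [265.69822188 165.76454635]
0 -0.008 -0.04 [265.76685137 199.52356334]
0 0.008 0 [265.64948765  90.50435526]
0 0.008 -0.019 [265.70195341 111.54534615]
0 0.008 -0.04 [265.77258813 139.87285975]
0.03 -0.008 0 [364.05071619 140.56853195]
0.03 -0.008 -0.019 [373.06281346 165.74193503]
0.03 -0.008 -0.04 [385.14684407 199.49613945]
0.03 0.008 0 [365.91056788  90.48751276]
0.03 0.008 -0.019 [375.28143886 111.52563268]
0.03 0.008 -0.04 [387.89729853 139.84893043]
```

View pics/tips.png

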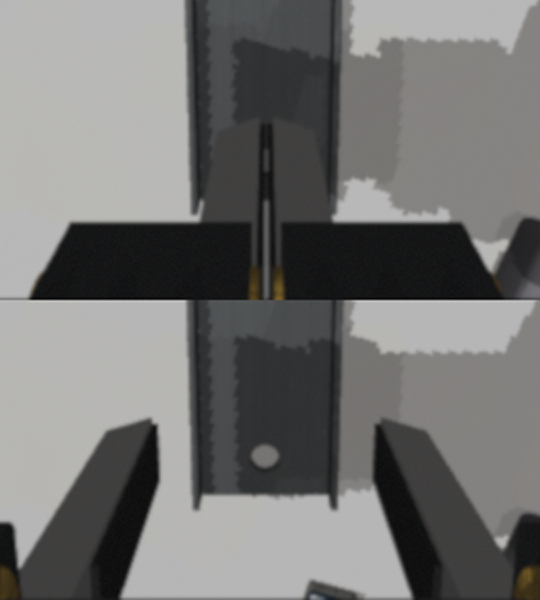

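The fingertips really lie about 24 mm behind the reported TCP: the tip edge is at row 120, which is z ≈ -24 mm. That is why they passed over the pan. I'll open and go down in steps, watching the force, to a reported z of about -0.016.

```bash
python3 -m handwheel '[[0,0,0.1,0,0,0],[0,0,0.2,0,0,0],[0,0,0.3,0,0,0],[0,0,0.4,0,0,0],[0,0,0.42,0,0,0],[0,0,0.44,0,0,0],[0,0,0.44,0,0,0]]' -1
python3 -m handwheel '[[0,0,0.02,0,0,0],[0,0,0.04,0,0,0],[0,0,0.055,0,0,0],[0,0,0.07,0,0,0],[0,0,0.07,0,0,0]]' -1
```

```text
time: 5.4
tool_pos: [0.4731, 0.0287, -0.0019]
ee_rot: [3.141, -0.0, -2.849]
wrist_force: [0.2, 0.2, -0.1]
width: 0.094
finger_force: 0.0
time: 5.82
tool_pos: [0.4728, 0.0287, -0.0163]
ee_rot: [3.141, -0.001, -2.849]
wrist_force: [0.6, -0.3, -0.6]
width: 0.0941
finger_force: 0.0
```

No contact at z = -0.016, so the offset is confirmed. Closing.

```bash
python3 -m handwheel '[[0,0,0,0,0,0],[0,0,0,0,0,0],[0,0,0,0,0,0],[0,0,0,0,0,0],[0,0,0,0,0,0],[0,0,0,0,0,0],[0,0,0,0,0,0],[0,0,0,0,0,0]]' 1
```

```text
time: 6.48
tool_pos: [0.4733, 0.0286, -0.0157]
ee_rot: [-3.141, 0.0, -2.849]
wrist_force: [0.1, -0.4, 1.0]
width: 0.0596
finger_force: 30.0
```

```bash
python3 -m handwheel '[[0,0,-0.1,0,0,0],[0,0,-0.2,0,0,0],[0,0,-0.4,0,0,0],[0,0,-0.6,0,0,0],[0,0,-0.6,0,0,0]]' 1
python3 -c "
from h import *
print(togo([.6087,.12,.105],-.048+np.pi));print(togo([.6087,.2137,.105],-.048+np.pi))"
```

```text
time: 6.9
tool_pos: [0.4784, 0.0284, 0.1129]
ee_rot: [-3.136, 0.015, -2.849]
wrist_force: [0.9, -1.2, -0.7]
width: 0.0595
finger_force: 30.0
(array([-0.755,  0.251,  0.049]), array([-0.005,  0.029,  0.651]))
(array([-0.89 ,  0.699,  0.049]), array([-0.005,  0.029,  0.651]))
```

```bash
python3 -m handwheel '[[-0.2,0.06,0.02,0,0,0.2],[-0.4,0.12,0.02,0,0,0.4],[-0.6,0.2,0.02,0,0,0.65],[-0.755,0.25,0.02,0,0,0.65],[-0.755,0.25,0.02,0,0,0.65],[-0.755,0.25,0.02,0,0,0.65],[-0.755,0.25,0.02,0,0,0.65],[-0.755,0.25,0.02,0,0,0.65]]' 1
python3 - <<'E'
from h import *
import json
o=robot.get_obs();print(o["tool_pos"],o["ee_rot"])
c=viewer.calibration("wrist");json.dump({k:np.array(v).tolist() for k,v in c.items()},open("c.json","w"))
save("wrist","pics/w2.png")
for X in([.5611,.216,.055],[.6562,.2115,.055]):print(1.4*w2px(c,X))
E
```

```text
time: 7.57
tool_pos: [0.6023, 0.1193, 0.1]
ee_rot: [-3.141, -0.001, 3.093]
wrist_force: [-0.0, 0.8, -1.2]
width: 0.0596
finger_force: 30.0
[0.60225684 0.11931716 0.0999896 ] [-3.14121843e+00 -8.96186259e-04  3.09326663e+00]
[572.8796803  214.87781537]
[556.23164649 391.28296607]
```

View pics/w2.png

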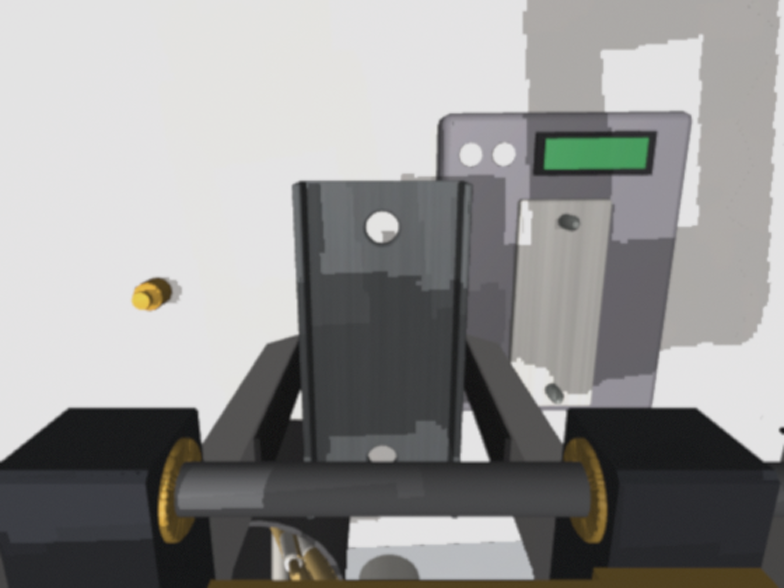

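Wrist view: pins are at about (569,222) and (554,393), each drawn as a short slanted cylinder. The held pan's holes are at (382,227) and (382,456), and the platform's near corners at (520,200) and (612,201).

Run:
```python
from h import *
import json
c=json.load(open("c.json"));g=lambda u,v,z:px2w(c,u/1.4,v/1.4,z)
def line(n,a,b):
    d=b-a;print(n,a.round(4),b.round(4),"mid",((a+b)/2).round(4),"len",np.linalg.norm(d).round(4),"yaw",np.arctan2(d[1],d[0]).round(3))
line("pinmid z.0475",g(569,222,.0475),g(554,393,.0475))
line("platform near edge",g(520,200,.04),g(612,201,.04))
line("scale near edge",g(440,118,.034),g(690,113,.034))
for z in(.105,.11,.115,.12,.125):line("pan %.3f"%z,g(382,227,z),g(382,456,z))
print(robot.get_obs()["tool_pos"])
# zoomed crop of raw, reproj
im=cv2.imread("pics/w2.png");cv2.imwrite("pics/z.png",np.vstack([cv2.resize(im[190:255,510:630],None,fx=4,fy=4),cv2.resize(im[360:425,510:630],None,fx=4,fy=4)]))
```

```text
pinmid z.0475 [0.5656 0.217  0.0475] [0.661  0.2129 0.0475] mid [0.6133 0.215  0.0475] len 0.0955 yaw -0.042
platform near edge [0.554  0.1937 0.04  ] [0.5568 0.2416 0.04  ] mid [0.5554 0.2176 0.04  ] len 0.0479 yaw 1.512
scale near edge [0.511  0.1536 0.034 ] [0.5148 0.281  0.034 ] mid [0.5129 0.2173 0.034 ] len 0.1274 yaw 1.541
pan 0.105 [0.5559 0.1217 0.105 ] [0.659  0.1167 0.105 ] mid [0.6074 0.1192 0.105 ] len 0.1033 yaw -0.048
pan 0.110 [0.5552 0.1217 0.11  ] [0.6558 0.1169 0.11  ] mid [0.6055 0.1193 0.11  ] len 0.1007 yaw -0.048
pan 0.115 [0.5545 0.1218 0.115 ] [0.6525 0.117  0.115 ] mid [0.6035 0.1194 0.115 ] len 0.0981 yaw -0.048
pan 0.120 [0.5539 0.1218 0.12  ] [0.6493 0.1172 0.12  ] mid [0.6016 0.1195 0.12  ] len 0.0956 yaw -0.048
pan 0.125 [0.5532 0.1218 0.125 ] [0.6461 0.1173 0.125 ] mid [0.5996 0.1196 0.125 ] len 0.093 yaw -0.048
[0.60240382 0.11922192 0.10046587]
```

View pics/z.png

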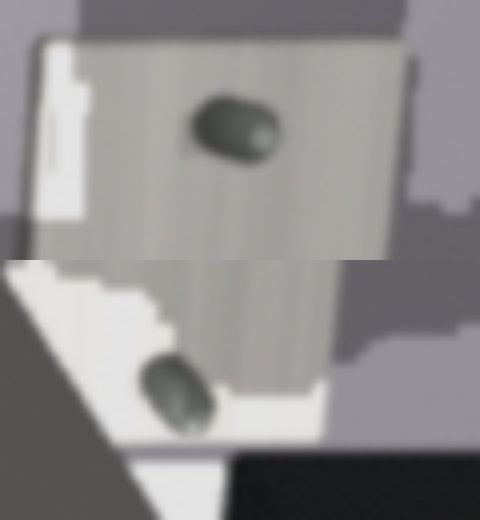

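Run:
```python
from h import *
import json
c=json.load(open("c.json"));g=lambda u,v,z:px2w(c,u/1.4,v/1.4,z)
a=g(575.7,224.2,.055);b=g(558,401.3,.055);print(a,b,(a+b)/2,np.linalg.norm(a-b))
a=g(562.5,221,.042);b=g(550.5,387.5,.042);print(a,b,(a+b)/2,np.linalg.norm(a-b))
print(togo([.6146,.2147,.06],-.045+np.pi))
```

```text
[0.56579295 0.21761865 0.055     ] [0.6622268  0.21269661 0.055     ] [0.61400988 0.21515763 0.055     ] 0.0965593779624548
[0.56568433 0.2155585  0.042     ] [0.66026266 0.21273322 0.042     ] [0.6129735  0.21414586 0.042     ] 0.09462052283865997
(array([-0.038,  0.48 ,  0.202]), array([-0.   , -0.   , -0.007]))
```

```bash
python3 -m handwheel '[[-0.01,0.12,0,0,0,0],[-0.02,0.28,0,0,0,0],[-0.038,0.44,0,0,0,0],[-0.038,0.48,0,0,0,0],[-0.038,0.48,0.1,0,0,0],[-0.038,0.48,0.2,0,0,0],[-0.038,0.48,0.24,0,0,0],[-0.038,0.48,0.24,0,0,0],[-0.038,0.48,0.24,0,0,0]]' 1
python3 -c "
from h import *
print(togo([.6146,.2147,.04],-.045+np.pi))"
```

```text
time: 8.37
tool_pos: [0.615, 0.2147, 0.0523]
ee_rot: [-3.141, -0.001, 3.093]
wrist_force: [0.7, -0.4, -1.9]
width: 0.0596
finger_force: 30.0
(array([0.002, 0.   , 0.062]), array([-0.001, -0.001, -0.007]))
```

```bash
python3 -m handwheel '[[0,0,0.03,0,0,0],[0,0,0.06,0,0,0],[0,0,0.08,0,0,0],[0,0,0.08,0,0,0],[0,0,0.08,0,0,0]]' 1
```

```text
time: 8.78
tool_pos: [0.6153, 0.2155, 0.0358]
ee_rot: [-3.141, -0.001, 3.094]
wrist_force: [0.9, 0.2, -1.2]
width: 0.0594
finger_force: 30.0
```

Already 3.5 mm below the pin tops with no force. Continuing.

```bash
python3 -m handwheel '[[0,0,0.02,0,0,0],[0,0,0.035,0,0,0],[0,0,0.05,0,0,0],[0,0,0.058,0,0,0],[0,0,0.058,0,0,0]]' 1
```

```text
time: 9.2
tool_pos: [0.6154, 0.2156, 0.0244]
ee_rot: [3.142, -0.0, 3.094]
wrist_force: [1.0, 0.2, -1.2]
width: 0.0597
finger_force: 30.0
```

```bash
python3 -m handwheel '[[0,0,0,0,0,0],[0,0,0,0,0,0],[0,0,0,0,0,0],[0,0,0,0,0,0],[0,0,0,0,0,0]]' -1
python3 -m handwheel '[[0,0,-0.1,0,0,0],[0,0,-0.3,0,0,0],[0,0,-0.5,0,0,0],[0,0,-0.6,0,0,0],[0,0,-0.6,0,0,0],[0,0,-0.6,0,0,0]]' -1
python3 - <<'E'
from h import *
import json
o=robot.get_obs();c=viewer.calibration("wrist");im=viewer.snapshot("wrist")
cv2.imwrite("raw_seat.png",im[:,:,::-1]);c={k:np.array(v).tolist() for k,v in c.items()};json.dump(c,open("c2.json","w"))
cv2.imwrite("raw_top2.png",viewer.snapshot("top")[:,:,::-1])
a=im[:,:,::-1][80:400,170:390]
cv2.imwrite("pics/seat.png",cv2.resize(a,None,fx=1.8,fy=1.8,interpolation=cv2.INTER_CUBIC))
for X in([.566,.2176,.055],[.662,.2127,.055]):print((w2px(c,X)-[170,80])*1.8)
print(togo([.474,-.208,.12],-.401))
E
```

```text
time: 9.62
tool_pos: [0.6157, 0.2157, 0.0248]
ee_rot: [3.141, 0.001, 3.094]
wrist_force: [0.3, -0.1, 0.8]
width: 0.0892
finger_force: 0.0
time: 10.12
tool_pos: [0.6166, 0.2159, 0.1469]
ee_rot: [3.14, 0.004, 3.094]
wrist_force: [-0.4, 0.3, -0.1]
width: 0.0939
finger_force: 0.0
[182.78225588 109.21887816]
[182.33196022 307.95007965]
(array([ 0.6  , -2.148,  0.117]), array([-0.003, -0.005,  0.675]))
```

View pics/seat.png

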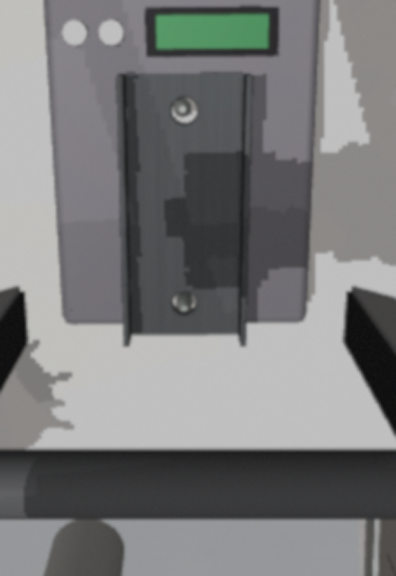

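Seated: both pins show inside their holes, at (184,109) and (184,301), and the pan is square on the platform. Next, the tongs.

```bash
python3 -m handwheel '[[0.3,-1,-0.1,0,0,0],[0.3,-1,-0.1,0,0,0],[0.3,-1,-0.1,0,0,0],[0.3,-1,-0.1,0,0,0],[0.3,-1,-0.1,0,0,0],[0.3,-1,-0.1,0,0,0],[0.3,-1,-0.1,0,0,0]]' -1
python3 -m handwheel '[[0.3,-1,-0.05,0,0,0],[0.3,-1,-0.05,0,0,0.2],[0.3,-1,-0.05,0,0,0.4],[0.3,-1,-0.05,0,0,0.67],[0.3,-1,-0.05,0,0,0.67],[0.3,-1,-0.05,0,0,0.67],[0.3,-1,-0.05,0,0,0.67],[0.3,-1,-0.05,0,0,0.67]]' -1
python3 - <<'E'
from h import *
import json
print(togo([.474,-.208,.18],-.401))
c=viewer.calibration("wrist");im=viewer.snapshot("wrist")[:,:,::-1]
json.dump({k:np.array(v).tolist() for k,v in c.items()},open("c3.json","w"));cv2.imwrite("raw_tongs.png",im)
for X in([.407,-.179,.015],[.54,-.235,.018],[.611,-.248,.02]):print(w2px(c,X))
E
```

```text
time: 10.8
tool_pos: [0.5446, 0.0169, 0.1627]
ee_rot: [3.141, -0.003, 3.09]
wrist_force: [0.4, 0.6, -0.3]
width: 0.0942
finger_force: 0.0
time: 11.47
tool_pos: [0.4768, -0.1768, 0.1731]
ee_rot: [3.14, -0.003, 2.744]
wrist_force: [0.8, 0.7, -0.2]
width: 0.094
finger_force: 0.0
(array([-0.047, -0.149, -0.035]), array([ 0.003, -0.005,  0.007]))
[242.63088089 123.12202704]
[245.08328657 260.843522  ]
[260.00453095 320.09138252]
```

```bash
python3 -m handwheel '[[-0.15,-0.15,-0.05,0,0,0],[-0.3,-0.15,-0.05,0,0,0],[-0.3,-0.15,-0.05,0,0,0],[-0.3,-0.15,-0.05,0,0,0],[-0.3,-0.15,-0.05,0,0,0],[-0.3,-0.15,-0.05,0,0,0]]' -1
python3 - <<'E'
from h import *
import json
c=viewer.calibration("wrist");im=viewer.snapshot("wrist")[:,:,::-1]
json.dump({k:np.array(v).tolist() for k,v in c.items()},open("c3.json","w"));cv2.imwrite("raw_tongs.png",im)
for X in([.407,-.179,.015],[.54,-.235,.018],[.611,-.248,.02]):print(w2px(c,X))
cv2.imwrite("pics/t.png",cv2.resize(im[20:340,100:460],None,fx=1.85,fy=1.85,interpolation=cv2.INTER_CUBIC))
print(robot.get_obs()["tool_pos"])
E
```

```text
time: 12.02
tool_pos: [0.5201, -0.2274, 0.1847]
ee_rot: [3.141, -0.0, 2.745]
wrist_force: [0.2, -1.1, 0.9]
width: 0.0941
finger_force: 0.0
[273.38072476  59.55884632]
[273.03101146 204.23209893]
[286.91212726 266.25578454]
[ 0.5200046  -0.22767312  0.18498762]
```

View pics/t.png

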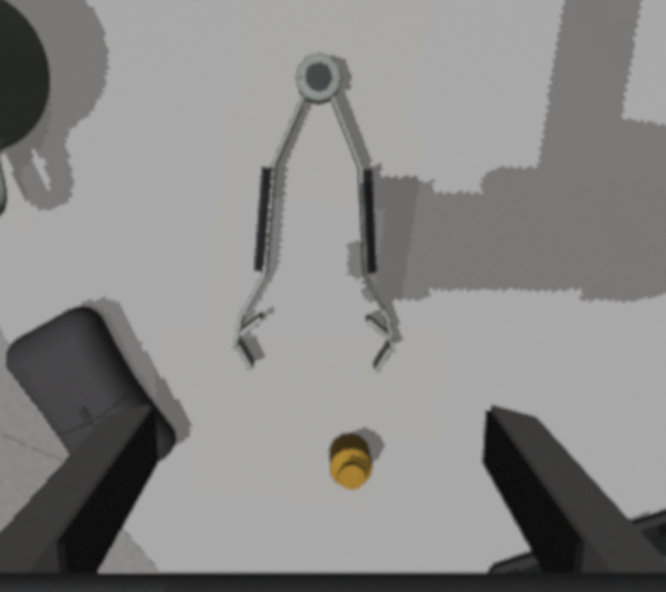

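Wrist view, in crop pixels:
- **Hub:** (318,76)
- **V notches:** (239,340) and (396,342)
- **Panels:** (262,220) and (371,220)
- **Large weight:** knob top (351,477), body columns 330–371

Run:
```python
from h import *
import json
c=json.load(open("c3.json"));g=lambda u,v,z:px2w(c,u/1.85+100,v/1.85+20,z)
hub=g(318,76,.02);L=g(239,340,.018);R=g(396,342,.018);m=(L+R)/2;d=m-hub;yaw=np.arctan2(d[1],d[0])
print("hub",hub,"jaw",m,"len",np.hypot(*d[:2]),"yaw",yaw,"gape",np.linalg.norm(L-R))
pl=g(260,220,.02);pr=g(372,220,.02);print("panels",(pl+pr)/2,np.linalg.norm(pl-pr))
u=np.array([np.cos(yaw),np.sin(yaw)]);gr=hub[:2]+.075*u
w=g(351,477,.038);w2=g(350.5,455,.013);print("weight",w,w2,"grip",gr)
for P in (w,w2):
  q=P[:2]-hub[:2];print("along,left",q@u,q@np.array([-u[1],u[0]]))
print(togo([*gr,.05],yaw))
```

```text
hub [ 0.40831083 -0.18111099  0.02      ] jaw [ 0.53952228 -0.23640408  0.018     ] len 0.14238598838933791 yaw -0.39882121537648146 gape 0.09043584496659157
panels [ 0.47576485 -0.2105705   0.02      ] 0.0612525278783924
weight [ 0.61681    -0.24787805  0.038     ] [ 0.61475626 -0.24612552  0.013     ] grip [ 0.47742478 -0.21023592]
along,left 0.21806383954888206 0.01943983945482065
along,left 0.21549071570754164 0.020257294234372242
(array([ 0.23 , -0.002,  0.675]), array([0.   , 0.001, 0.004]))
```

```bash
python3 -m handwheel '[[0.2,0,0.1,0,0,0],[0.23,0,0.3,0,0,0],[0.23,0,0.5,0,0,0],[0.23,0,0.7,0,0,0],[0.23,0,0.7,0,0,0],[0.23,0,0.7,0,0,0]]' -1
python3 -c "
from h import *
print(togo([.4774,-.2102,-.019],-.399))"
```

```text
time: 12.57
tool_pos: [0.4757, -0.2097, 0.0431]
ee_rot: [3.141, -0.005, 2.743]
wrist_force: [0.7, 0.1, 0.1]
width: 0.0941
finger_force: 0.0
(array([-0.011,  0.001,  0.311]), array([ 0.002, -0.01 ,  0.002]))
```

```bash
python3 -m handwheel '[[0,0,0.1,0,0,0],[0,0,0.2,0,0,0],[0,0,0.26,0,0,0],[0,0,0.29,0,0,0],[0,0,0.31,0,0,0],[0,0,0.31,0,0,0]]' -1
python3 -m handwheel '[[0,0,0,0,0,0],[0,0,0,0,0,0],[0,0,0,0,0,0],[0,0,0,0,0,0],[0,0,0,0,0,0],[0,0,0,0,0,0],[0,0,0,0,0,0],[0,0,0,0,0,0]]' -0.19
```

```text
time: 13.07
tool_pos: [0.4785, -0.2117, -0.0165]
ee_rot: [-3.142, 0.001, 2.743]
wrist_force: [-0.5, 0.4, -0.1]
width: 0.0939
finger_force: 0.0
time: 13.73
tool_pos: [0.4782, -0.2118, -0.0169]
ee_rot: [-3.141, 0.001, 2.743]
wrist_force: [0.2, -2.1, 2.9]
width: 0.0561
finger_force: 7.7
```

Tongs held at 7.7 N. I'll lift slightly, then line up behind the weight before going forward.

```bash
python3 -m handwheel '[[0,0,-0.015,0,0,0],[0,0,-0.03,0,0,0],[0,0,-0.03,0,0,0],[0,0,-0.03,0,0,0]]'
python3 - <<'E'
from h import *
print(togo([.5522,-.2203,-.011],-.3986))
im=viewer.snapshot("wrist")[:,:,::-1];c=viewer.calibration("wrist")
h=cv2.cvtColor(im,cv2.COLOR_BGR2HSV);m=cv2.inRange(h,(12,120,90),(32,255,255))
n,_,st,ce=cv2.connectedComponentsWithStats(m)
for i in range(1,n):
    if st[i,4]>60:print(st[i],ce[i])
for z in(.0,.013,.026,.038):print(w2px(c,[.6155,-.247,z]))
E
```

```text
time: 14.07
tool_pos: [0.4777, -0.2111, -0.0115]
ee_rot: [3.141, -0.0, 2.743]
wrist_force: [0.1, 0.6, -1.7]
width: 0.056
finger_force: 6.8
(array([-0.361,  0.102, -0.003]), array([ 0.001, -0.   ,  0.   ]))
[121   0   9  11  68] [125.14705882   4.39705882]
[136   0  97  19 966] [170.77846791   5.84161491]
[122 330   9  56 273] [125.85714286 358.9010989 ]
[415 330   9  57 262] [419.46946565 359.93129771]
[302.76232224 442.24066317]
[304.42003339 460.26528962]
[306.26938387 480.37364901]
[308.17692978 501.11477899]
```

```bash
python3 -m handwheel '[[0,0.05,0,0,0,0],[0,0.1,0,0,0,0],[-0.05,0.1,0,0,0,0],[-0.1,0.1,0,0,0,0],[-0.15,0.1,0,0,0,0],[-0.2,0.1,0,0,0,0],[-0.25,0.1,0,0,0,0],[-0.3,0.1,0,0,0,0]]'
python3 -m handwheel '[[-0.03,0,0,0,0,0],[-0.06,0,0,0,0,0],[-0.06,0,0,0,0,0],[-0.06,0,0,0,0,0]]'
python3 -c "
from h import *
print(togo([.5522,-.2203,-.011],-.3986))"
```

```text
time: 14.78
tool_pos: [0.5423, -0.217, -0.0116]
ee_rot: [-3.141, 0.0, 2.743]
wrist_force: [0.2, -0.2, -1.5]
width: 0.0559
finger_force: 6.8
time: 15.12
tool_pos: [0.552, -0.2209, -0.0117]
ee_rot: [3.141, -0.001, 2.743]
wrist_force: [-0.3, -0.5, -0.4]
width: 0.056
finger_force: 6.8
(array([ 0.   ,  0.003, -0.003]), array([ 0.   , -0.001, -0.   ]))
```

```bash
cat > gold.py <<'E'
from h import *
def blobs(im):
    m=cv2.inRange(cv2.cvtColor(im,cv2.COLOR_BGR2HSV),(12,110,80),(26,255,255));n,_,st,ce=cv2.connectedComponentsWithStats(m)
    return [(st[i,4],ce[i].round(1).tolist()) for i in range(1,n) if st[i,4]>12]
if __name__=="__main__":
    print("scene0",blobs(cv2.resize(cv2.imread("pics/scene.png"),(560,420),interpolation=cv2.INTER_AREA)))
    print("top0",blobs(cv2.resize(cv2.imread("pics/top.png"),(560,420),interpolation=cv2.INTER_AREA)))
    for n in("scene","top"):print(n,blobs(viewer.snapshot(n)[:,:,::-1]))
E
python3 gold.py
```

```text
scene0 [(np.int32(76), [491.9, 240.5]), (np.int32(40), [487.2, 244.7]), (np.int32(58), [386.6, 289.8]), (np.int32(57), [552.4, 313.2])]
top0 [(np.int32(53), [377.8, 18.3]), (np.int32(68), [325.2, 38.5]), (np.int32(15), [316.2, 39.2]), (np.int32(43), [376.0, 137.7]), (np.int32(16), [296.3, 142.2]), (np.int32(99), [361.8, 254.3])]
scene [(np.int32(69), [491.8, 240.5]), (np.int32(48), [486.8, 245.2]), (np.int32(62), [386.7, 289.9]), (np.int32(70), [552.8, 312.9])]
top [(np.int32(53), [377.8, 18.3]), (np.int32(37), [324.5, 40.6]), (np.int32(18), [296.3, 142.1]), (np.int32(628), [175.7, 288.2])]
```

Weight undisturbed. Closing the tongs on it.

```bash
python3 -m handwheel '[[0,0,0,0,0,0],[0,0,0,0,0,0],[0,0,0,0,0,0],[0,0,0,0,0,0]]' 0.13
python3 -m handwheel '[[0,0,0,0,0,0],[0,0,0,0,0,0],[0,0,0,0,0,0],[0,0,0,0,0,0],[0,0,0,0,0,0]]' 1
python3 gold.py | tail -2
```

```text
time: 15.55
tool_pos: [0.5517, -0.2207, -0.0113]
ee_rot: [3.142, 0.0, 2.743]
wrist_force: [-0.1, 0.2, -0.3]
width: 0.0408
finger_force: 9.2
time: 15.97
tool_pos: [0.552, -0.2208, -0.0113]
ee_rot: [3.141, 0.0, 2.743]
wrist_force: [0.8, 0.0, -0.7]
width: 0.0346
finger_force: 29.8
scene [(np.int32(69), [491.8, 240.5]), (np.int32(49), [486.8, 245.2]), (np.int32(54), [386.2, 289.1]), (np.int32(64), [552.6, 313.0])]
top [(np.int32(52), [377.8, 18.3]), (np.int32(36), [324.5, 40.4]), (np.int32(17), [296.2, 142.2]), (np.int32(628), [175.7, 288.2])]
```

```bash
python3 -m handwheel '[[0,0,-0.03,0,0,0],[0,0,-0.07,0,0,0],[0,0,-0.12,0,0,0],[0,0,-0.2,0,0,0],[0,0,-0.3,0,0,0],[0,0,-0.4,0,0,0],[0,0,-0.5,0,0,0],[0,0,-0.6,0,0,0],[0,0,-0.6,0,0,0]]' 1
python3 - <<'E'
from gold import *
c=viewer.calibration("scene");o=robot.get_obs();print(o["tool_pos"],o["ee_rot"])
u=np.array([np.cos(-.3986),np.sin(-.3986),0])
p=o["tool_pos"]+.0687*u
for z in(0,.02,.04):q=p.copy();q[2]=o["tool_pos"][2]+.0115+z;print(w2px(c,q))
print(w2px(c,[.6155,-.247,.03]))
print(blobs(viewer.snapshot("scene")[:,:,::-1]))
E
```

```text
time: 16.82
tool_pos: [0.5548, -0.2223, 0.1152]
ee_rot: [-3.141, 0.011, 2.743]
wrist_force: [0.6, -0.3, -1.4]
width: 0.0352
finger_force: 29.8
[ 0.5547857  -0.22233722  0.11520719] [-3.14077519  0.01083059  2.74299246]
[397.23103306 273.47254814]
[399.10851385 270.22135123]
[401.0484339  266.86202948]
[387.71633694 287.20938527]
[(np.int32(36), [201.5, 147.1]), (np.int32(72), [492.2, 240.7]), (np.int32(52), [486.8, 244.9]), (np.int32(64), [398.0, 270.8]), (np.int32(68), [552.8, 312.9])]
```

The gold blob is at (398,271), where a lifted weight should be. The tongs hold it, so I'll carry it to the scale.

```bash
python3 -c "
from h import *
print(togo([.5512,.2417,.115],-.3986))"
```

```text
(array([ 0.911,  2.131, -0.02 ]), array([-0.001,  0.014, -0.   ]))
```

```bash
python3 -m handwheel '[[0.03,0.07,0,0,0,0],[0.08,0.18,0,0,0,0],[0.13,0.3,0,0,0,0],[0.18,0.42,0,0,0,0],[0.23,0.54,0,0,0,0],[0.28,0.66,0,0,0,0],[0.33,0.78,0,0,0,0],[0.38,0.89,0,0,0,0],[0.425,1,0,0,0,0]]'
python3 -m handwheel '[[0.05,0.11,0,0,0,0],[0.1,0.23,0,0,0,0],[0.15,0.35,0,0,0,0],[0.2,0.47,0,0,0,0],[0.25,0.59,0,0,0,0],[0.3,0.71,0,0,0,0],[0.35,0.82,0,0,0,0],[0.39,0.92,0,0,0,0],[0.42,0.98,0,0,0,0],[0.425,1,0,0,0,0]]'
python3 -c "
from h import *
print(togo([.5512,.2417,.0765],-.3986))"
```

```text
time: 17.62
tool_pos: [0.5491, -0.001, 0.1062]
ee_rot: [-3.141, -0.005, 2.744]
wrist_force: [-0.6, -0.1, -2.8]
width: 0.0354
finger_force: 29.8
time: 18.45
tool_pos: [0.5484, 0.2162, 0.1066]
ee_rot: [-3.14, -0.003, 2.746]
wrist_force: [0.9, -1.1, -2.2]
width: 0.035
finger_force: 29.8
(array([0.036, 0.123, 0.151]), array([-0.003, -0.007,  0.006]))
```

```bash
python3 -m handwheel '[[0.02,0.05,0.02,0,0,0],[0.036,0.1,0.06,0,0,0],[0.036,0.12,0.1,0,0,0],[0.036,0.12,0.135,0,0,0],[0.036,0.12,0.15,0,0,0],[0.036,0.12,0.15,0,0,0],[0.036,0.12,0.15,0,0,0],[0.036,0.12,0.15,0,0,0],[0.036,0.12,0.15,0,0,0]]'
python3 - <<'E'
from gold import *
c=viewer.calibration("scene");t=viewer.calibration("top");o=robot.get_obs();print(o["tool_pos"],o["ee_rot"],abs(o["qvel"]).max())
u=np.array([np.cos(-.3986),np.sin(-.3986),0])
p=o["tool_pos"]+.0687*u;print(p)
for z in(0,.02,.04):q=p.copy();q[2]=o["tool_pos"][2]+.0115+z;print(w2px(c,q),w2px(t,q))
for n in("scene","top"):print(blobs(viewer.snapshot(n)[:,:,::-1]))
E
```

```text
time: 19.2
tool_pos: [0.5536, 0.2385, 0.0793]
ee_rot: [3.141, 0.001, 2.742]
wrist_force: [-0.2, 0.4, -2.2]
width: 0.0355
finger_force: 29.8
[0.55362705 0.23846866 0.07929851] [3.14071118e+00 9.87527963e-04 2.74236006e+00] 0.0037527791876214526
[0.61694134 0.21180424 0.07929851]
[350.82251207 127.38126193] [211.32995032 126.37659605]
[351.7234857  122.83713387] [210.03455158 123.75971567]
[352.64851999 118.17165412] [208.69039962 121.04434719]
[(np.int32(37), [351.0, 123.1]), (np.int32(584), [195.9, 135.6]), (np.int32(71), [491.7, 240.1]), (np.int32(50), [487.1, 245.5]), (np.int32(61), [552.6, 312.9])]
[(np.int32(53), [377.8, 18.3]), (np.int32(40), [324.6, 40.8]), (np.int32(48), [210.6, 124.0]), (np.int32(17), [296.4, 142.1]), (np.int32(100), [361.7, 254.7]), (np.int32(318), [160.2, 303.1])]
```

Weight blobs match the prediction in both cameras: scene (351,123), top (210.6,124). It is about 4 mm off the seat centre and 5 cm up. The small weight hasn't moved, at (296,142). I'll lower it about 9 mm, settle and hand in.

```bash
python3 -m handwheel '[[0,0,0.015,0,0,0],[0,0,0.03,0,0,0],[0,0,0.045,0,0,0],[0,0,0.045,0,0,0],[0,0,0.045,0,0,0],[0,0,0.045,0,0,0],[0,0,0.045,0,0,0],[0,0,0.045,0,0,0],[0,0,0.045,0,0,0]]' && python3 -c "
from gold import *
print(blobs(viewer.snapshot('top')[:,:,::-1]),abs(robot.get_obs()['qvel']).max())
print(robot.close_job())"
```

```text
time: 20.05
tool_pos: [0.5533, 0.2388, 0.0698]
ee_rot: [3.141, 0.0, 2.743]
wrist_force: [0.1, 0.6, -2.1]
width: 0.0356
finger_force: 29.8
[(np.int32(54), [377.8, 18.1]), (np.int32(56), [325.1, 39.1]), (np.int32(50), [211.3, 125.5]), (np.int32(16), [296.3, 142.2]), (np.int32(101), [361.8, 254.6]), (np.int32(337), [160.3, 302.9])] 0.0036923122750579544
the job is handed in; nothing more can be done
None
```

I handed the job in at about 20 s with the pan seated on both pins and the large weight held still in the tongs about 4 cm above it; the small weight had not moved, and no verdict came back.

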